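# Build up a cutter set on the loading stand

## Robot

A 7-joint arm with a two-finger parallel gripper is mounted at the origin on the work surface. World frame = base frame: x ahead of the robot, y to its left, z up, the work surface at z = 0. Lengths are in mm, angles in rad, forces in N, time in s.
With the tool pointing down it reaches from about 350 to 900 mm from the base axis. Payload 7.2 kg.
Tool frame: the origin (TCP) lies at the very end of the fingers, on their centre line; the grasp point (between the pads) lies 19 mm behind it; z points along the fingers, y is the line along which they close (so a half turn about z gives the same grasp; the last joint's range is limited). The gripper opens to 85 mm and grips with 20 to 120 N. Pads are 22 mm wide; open, the fingers measure 114 mm over their backs; the gripper's body (76 mm by 85 mm) begins 54 mm behind the grasp point. The pads swing forward as they close: fully open they stand 13 mm farther back than shut.
Start: joints at [-1.375, 0.411, -0.013, 1.596, 0.006, 1.134, -0.082], TCP at [162.979, 603.379, 231.297] pointing down, gripper open.
Joint ranges: [-2.95, 2.95], [-0.29, 1.99], [-1.47, 1.44], [0.14, 2.54], [-1.03, 4.17], [0.13, 1.85], [-2.86, 2.86]. Speed limits (rad/s): [2.39, 2.39, 3.01, 3.01, 3.14, 3.14, 3.14].

## Interface

Orientations are given as a rotation vector (axis times angle).
In Python, from workcell import status, capture, get_calibration, r gives the robot as it stands. The module is installed in compiled form; this text tells all that it offers.
- The arm moves only by the shell command python3 -m inch 'ROWS'. ROWS is JSON, a list of rows, each a list of 5 numbers: the shift along the tool's x, y, z in mm, then the turn about the tool's z in rad, then the finger opening in mm, from 0 to 85.4. A call has 1 to 20 rows; each row shifts and turns the commanded pose from where the row before left it, along the tool's axes as they then stand; what a row does not reach is not made up. A row lasts 1/8 s, in which the tool goes at most 62.5 mm and 10.7 degrees, less where a joint would pass 70% of its speed; a pose out of reach is approached as far as the arm can. A call is refused whole if a number of a shift passes 62.5 or a number of a turn 0.188, either way. A call with a gripper value outside its range is refused whole. The fingers move at their own pace and stop on an object; the grip force is fixed at half the most. Time passes only in rows, so rows that do not move let the fingers close. It gives the time, the measured TCP pose, the force, the opening and the grip force at its end, in the units of the state.
- status.get_state(): the state, without advancing time (a new reading comes with each control period).
- capture(name): name is "scene" or "top" or "wrist"; returns (picture, depth): 420x560x3 uint8, red, green, blue; 420x560 float32, mm along the optical axis (not along the pixel's ray), 0 where there is no reading.
- get_calibration(name): a dict with "fx", "fy", "cx", "cy" (pixels), "R" (3x3) and "t" (3): a world point X has camera coordinates R X + t. Camera axes: x right, y down, z forward; pixel columns grow to the right and rows downward; lengths in mm; the calibration is good to about 2 mm. A picture is of the moment at which its call begins: read the wrist's pose just before it. get_calibration takes no time and is no camera call; for the wrist camera it gives the pose at the moment of the call.
- r.finish_job(): hands the job in; it is judged then, once.
The state is a dict: "t": time; "qpos": joint angles; "joint_velocities": joint speeds; "joint_torque": joint torques, N m; "position": TCP position; "ee_rot": TCP orientation; "force": force on the tool from outside, world axes, zero at the start; "moment": the same for the moment, N m; "finger_gap": opening from 0.0 (shut) to 1.0 (fully open); "gripper_force": force on a finger pad.
Only numpy, scipy, OpenCV 4.12 (cv2) and the standard library are available. Lean on these libraries where they do the work, as an engineer would, in place of code of your own. Each camera call takes 0.05 s, during which the arm holds its last target. There are 200 camera calls.

## Task

Build up the moulder tooling on the steel stand's pin: the tall collar at the bottom, the winged cutter head on it, and the black cap over the top; the flat collar is not needed, so put it away on the wooden block's pin. Each part must be right down and level, lowered into place and not dropped. Leave the glue bottle, the grey offcut and the clamp alone.

Things in the scene. Friction and masses are not known exactly. Their poses are not given: they have to be found in the camera images.
- stand: Fixed loading stand: dark steel disc, 92 mm across, 10 mm thick, with an upright steel pin at its centre, 18 mm across, its top 12 mm tapering to 8 mm; pin top 72 mm above the bench. Origin: centre of the underside, on the bench; z up. Parts rest on the disc, 10 mm above the origin; above tall collar and cutter head (50 mm together) 12 mm of pin stays free for the cap.
- block: Fixed storage block: square of brown wood, 100 x 100 mm and 15 mm thick, with an upright pale wooden pin at its centre, 18 mm across, top 12 mm tapering to 8 mm; the pin's top is 49 mm above the bench. Origin: centre of the underside, on the bench; z up along the pin. A part on it rests 15 mm above the origin.
- tall_collar: Loose steel ring, taller and narrower than the other collar: 44 mm outside, through bore 26 mm, 30 mm high, about 0.23 kg, lying flat on the bench. Origin: centre of the underside; z up along the bore.
- cutter: Loose cutter head: round aluminium hub 50 mm across, 20 mm high, 26 mm through bore, and two dark steel wings, along its +x and -x axes, 12 mm wide, reaching 37 mm from the centre; about 0.2 kg. Grip the hub along its y axis (50 mm), clear of the wings. Origin: centre of the underside; z up. How it is turned on the pin does not matter.
- short_collar: Loose flat steel ring, lower and wider than the other collar: 60 mm outside, through bore 26 mm, 14 mm high, about 0.25 kg, lying flat on the bench. Origin: centre of the underside; z up along the bore.
- cap: Loose round black plastic cap, 40 mm across and 29.5 mm high, closed on top, standing on its open mouth: a blind bore 26 mm wide and 22 mm deep from below; about 0.06 kg. Origin: centre of the underside (the mouth); z up.
- glue: Bystander, to be left alone: white glue bottle standing upright, 64 mm across, 150 mm high, loose. Origin: centre of the underside.
- offcut: Bystander, to be left alone: flat grey board offcut 170 (x) x 70 (y) x 18 mm, lying loose. Origin: centre of the underside.
- clamp: Bystander, to be left alone: quick-action bar clamp lying flat, loose; dark steel bar 260 mm long along y with blue jaws and handle, reaching from 55 mm (-x) to 68 mm (+x) of the origin, 32 mm high. Origin: underside, mid-length of the bar.
Things that resemble listed ones, but are neither listed nor needed, are in the scene too. Leave any blue look-alike of the short_collar alone. What is shaped like the cap but yellow is not meant.

How it is judged (in metres and radians):
At the end, for the whole second after the job is handed in: Tall collar on the stand's disc (underside 10 mm above the stand's origin), cutter head on it (40 mm), cap on that (60 mm); flat collar on the wooden block (15 mm above its origin). Heights within 4 mm, centres within 8 mm of the pin, tilt under 0.1 rad, all at rest (horizontal distance between each of tall_collar, cutter, cap and stand below 0.008 m and z of tall_collar in the frame of stand between 0.006 and 0.014 m and angle between each of tall_collar, cutter, cap, short_collar's own z axis and vertical below 0.1 rad and z of cutter in the frame of stand between 0.036 and 0.044 m and z of cap in the frame of stand between 0.056 and 0.064 m and horizontal distance between short_collar and block below 0.008 m and z of short_collar in the frame of block between 0.011 and 0.019 m and linear speed of each of tall_collar, cutter, short_collar, cap below 0.02 m/s and angular speed of each of tall_collar, cutter, short_collar, cap below 0.2 rad/s); the robot touches nothing.
It fails at once if the glue bottle was moved by more than 30 mm or tipped over (distance of glue from where it was at the start of the episode above 0.03 m or angle between glue's own z axis and vertical above 0.5 rad).
It fails at once if the offcut was moved by more than 30 mm (distance of offcut from where it was at the start of the episode above 0.03 m).
It fails at once if the clamp was moved by more than 30 mm (distance of clamp from where it was at the start of the episode above 0.03 m).
It fails at once if a collar, the cutter head or the cap was dropped (falling free of the fingers faster than 0.8 m/s) ((linear speed of tall_collar above 0.8 m/s and contact force between the fingers and tall_collar below 0.05 N) or (linear speed of cutter above 0.8 m/s and contact force between the fingers and cutter below 0.05 N) or (linear speed of short_collar above 0.8 m/s and contact force between the fingers and short_collar below 0.05 N) or (linear speed of cap above 0.8 m/s and contact force between the fingers and cap below 0.05 N)).
It also fails if it takes over 109 s, if anything falls off the work surface, if the arm or the gripper's body presses on something with over 40 N, if the wrist force passes 120 N, or if a joint passes its speed limit or range.

## Working session

There is one attempt and no reset: what is moved stays moved. The work goes in short steps, Python scripts to look and compute and a shell command to move; the robot and the scene stay as the last step left them, time stands still between calls to the robot, and variables do not carry over. Pictures are saved under pics/ and viewed, at most 15 in all, crops included, and the job is handed in when it is done.

```bash
mkdir -p pics; cat > h.py <<'E'
import numpy as np, cv2
from workcell import status, capture, get_calibration, r
def grab(n,fn):
    c=get_calibration(n); p,d=capture(n)
    cv2.imwrite(f'pics/{fn}.png',cv2.cvtColor(p,cv2.COLOR_RGB2BGR)); np.savez(f'{fn}.npz',p=p,d=d,**{k:np.array(v) for k,v in c.items()})
def world(fn):
    z=np.load(fn+'.npz'); d=z['d']; v,u=np.indices(d.shape)
    P=np.stack([(u-z['cx'])/z['fx']*d,(v-z['cy'])/z['fy']*d,d],-1)
    W=(P-z['t'])@z['R']; W[d==0]=np.nan
    return W,z['p']
E
python3 - <<'E'
from h import *
s=status.get_state(); print(s['t'],s['position'],s['ee_rot'],s['finger_gap'])
from scipy.spatial.transform import Rotation as R
print(R.from_rotvec(s['ee_rot']).as_matrix().round(3))
grab('top','top0'); grab('scene','scene0')
for n in('top','scene'):
    c=get_calibration(n); print(n,c['fx'],np.round(c['R'],3).tolist(),(-np.array(c['R']).T@c['t']).round())
E
```

```text
0.0 [162.88485182 602.89108962 230.46802446] [-4.13147983e-01 -3.11422616e+00  2.50403002e-03] 0.9984500260037201
[[-0.965  0.261 -0.   ]
 [ 0.261  0.965 -0.002]
 [-0.    -0.002 -1.   ]]
top 417.64993492895843 [[0.013, -1.0, 0.009], [-0.988, -0.015, -0.156], [0.156, -0.007, -0.988]] [ 386.  -15. 1177.]
scene 398.1564654195332 [[-0.64, 0.768, 0.005], [0.649, 0.544, -0.532], [-0.411, -0.337, -0.847]] [1023.  348.  977.]
```

View pics/top0.png

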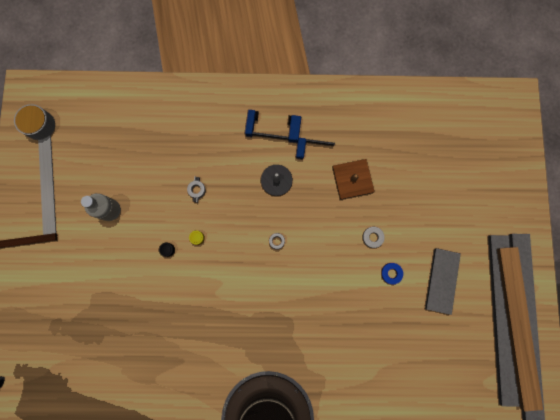

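View pics/scene0.png

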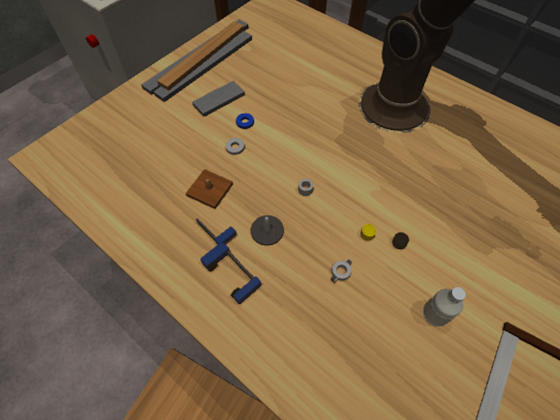

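The top view shows these, with look-alikes:
- Tall collar: (277,241).
- Flat steel collar: (373,237). The blue ring at (392,273) is its look-alike.
- Cutter: (196,189).
- Black cap: (167,250). The yellow one at (196,238) is its look-alike.
- Stand: (276,180).
- Block: (353,180).
- Clamp: around (290,135).
- Glue: (100,208).
- Offcut: (443,281).

I'll go by colour, so the steel collars, black cap and winged head, and check them in a close crop.

```bash
python3 - <<'E'
from h import *
for fn,px in(('top0',dict(tall=(277,241),short=(373,237),blue=(392,273),cutter=(196,189),cap=(167,250),yel=(196,238),stand=(276,180),block=(353,180))),
 ('scene0',dict(tall=(306,187),short=(235,146),blue=(245,121),cutter=(342,270),cap=(401,241),yel=(369,232),stand=(267,230),block=(209,188)))):
    W,p=world(fn); z=W[...,2]
    print(fn, 'bench z', np.nanmedian(z[200:230,225:250]))
    m=(z>5).astype(np.uint8)
    n,l,st,ce=cv2.connectedComponentsWithStats(m)
    for k,(u,v) in px.items():
        w=l[v-6:v+7,u-6:u+7]; w=w[w>0]
        if not len(w): print(k,'none');continue
        i=np.bincount(w).argmax(); q=W[l==i]; top=np.nanpercentile(q[:,2],90)
        t=q[q[:,2]>top-4]; c,_=cv2.minEnclosingCircle(t[:,:2].astype(np.float32))
        print(k,len(q),'top',top.round(1),'circ',np.round(c),_,'mean',np.nanmean(t,0).round(1), 'all', np.nanmean(q,0).round(1),'ext',np.ptp(q,axis=0).round())
        if k in('cutter','block'): print(cv2.minAreaRect(q[:,:2].astype(np.float32)))
im=cv2.imread('pics/top0.png')
cv2.imwrite('pics/crop0.png',cv2.resize(im[160:290,150:410],None,fx=3,fy=3,interpolation=cv2.INTER_CUBIC))
E
```

```text
top0 bench z -0.40190622233485224
tall 145 top 32.1 circ [469. -17.] 21.49689483642578 mean [469.1 -16.2  30.6] all [468.8 -16.8  28.2] ext [43. 41. 29.]
short 297 top 16.2 circ [ 484. -287.] 29.69809341430664 mean [ 483.6 -288.    14.3] all [ 483.7 -286.9   13.1] ext [56. 58. 14.]
blue 318 top 15.7 circ [ 384. -337.] 29.65110969543457 mean [ 383.4 -337.2   14.1] all [ 384.3 -336.3   12.9] ext [57. 58. 13.]
cutter 248 top 21.7 circ [610. 211.] 35.8673210144043 mean [611.5 212.1  20.1] all [611.5 212.5  18. ] ext [75. 49. 20.]
((611.6403198242188, 213.64324951171875), (51.074562072753906, 65.69770812988281), 56.78539276123047)
cap 183 top 31.3 circ [441. 286.] 19.44811248779297 mean [441.  285.7  29.7] all [440.4 283.8  26.7] ext [36. 40. 28.]
yel 178 top 31.4 circ [475. 205.] 19.77464485168457 mean [475.3 204.6  29.6] all [474.4 203.7  27.3] ext [36. 38. 29.]
stand 768 top 13.8 circ [644. -13.] 45.322696685791016 mean [642.4 -13.7  17.6] all [642.7 -13.8  12.7] ext [89. 89. 70.]
block 1219 top 17.8 circ [ 650. -231.] 68.39371490478516 mean [ 648.2 -232.8   17.1] all [ 648.9 -232.2   
[... 660 characters left out ...]
19.]
((614.1914672851562, 211.24774169921875), (50.69965362548828, 63.494300842285156), 55.42243194580078)
cap 212 top 30.5 circ [444. 284.] 19.70368003845215 mean [443.8 284.3  29. ] all [447.8 284.4  25.1] ext [39. 38. 28.]
yel 201 top 30.4 circ [477. 204.] 20.20392417907715 mean [477.9 204.2  28.9] all [481.5 204.4  24.9] ext [40. 38. 27.]
stand 773 top 24.4 circ [647. -16.] 9.191423416137695 mean [649.2 -13.1  50.7] all [648.7 -13.6  14.6] ext [91. 91. 70.]
block 1046 top 18.1 circ [ 652. -235.] 68.72564697265625 mean [ 653.7 -234.8   17.4] all [ 654.5 -232.    15.9] ext [116. 117.  44.]
((652.1369018554688, -236.363037109375), (103.39197540283203, 109.80184936523438), 11.49158763885498)
```

View pics/crop0.png

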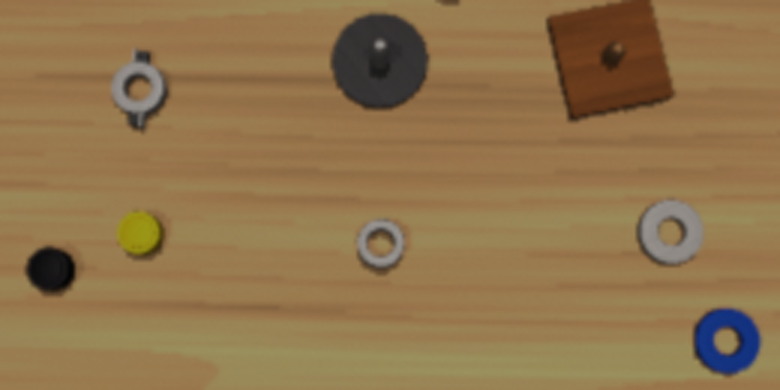

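The crop confirms the choices: grey tall collar, wider grey flat collar, winged cutter with its wings along world x, and black cap. I'll square up the tool and fly to above the tall collar.

```bash
python3 -m inch '[[0,0,0,-0.13,85],[0,0,0,-0.134,85],[-22,-44,0,0,85],[-22,-44,0,0,85],[-22,-44,0,0,85],[-22,-44,0,0,85],[-22,-44,0,0,85],[-22,-44,0,0,85],[-22,-44,0,0,85],[-22,-44,0,0,85],[-22,-44,0,0,85],[-22,-44,0,0,85],[-22,-44,0,0,85],[-22,-44,0,0,85],[-22,-44,0,0,85],[-22,-44,0,0,85]]'
python3 -m inch '[[0,0,0,0,85],[0,0,0,0,85]]'
cat >> h.py <<'E'
from scipy.spatial.transform import Rotation as R
def st():
    s=status.get_state(); M=R.from_rotvec(s['ee_rot']).as_matrix()
    print('t',round(s['t'],2),'pos',np.round(s['position'],1),'yaw x',np.degrees(np.arctan2(M[1,0],M[0,0])).round(2),'tilt',M[:2,2].round(3),'gap',round(s['finger_gap'],3),'F',np.round(s['force'],1),'g',round(float(np.max(s['gripper_force'])),1),'q7',round(s['qpos'][6],2))
    return np.array(s['position']),M
def ring(fn,xy,z0,z1,rad):
    "centre of outline of points with z in range within rad of xy"
    W,p=world(fn); m=(W[...,2]>z0)&(W[...,2]<z1)&(np.hypot(W[...,0]-xy[0],W[...,1]-xy[1])<rad)
    q=W[m]; 
    if len(q)<10: print('few',len(q)); return
    c,rr=cv2.minEnclosingCircle(q[:,:2].astype(np.float32)); print(fn,len(q),'circ',np.round(c,1),round(rr,1),'mean',q.mean(0).round(1)); return np.array(c)
E
python3 - <<'E'
from h import *
st(); grab('wrist','w1'); ring('w1',(470,-17),24,36,35)
E
```

```text
t: 2.1
position: [471.4, -14.0, 231.2]
ee_rot: [0.001, -3.142, -0.0]
force: [1.1, 0.3, 0.1]
finger_gap: 0.993
gripper_force: 0.0
t: 2.35
position: [470.6, -12.1, 230.9]
ee_rot: [0.0, -3.141, -0.0]
force: [-0.6, 0.2, -0.2]
finger_gap: 0.996
gripper_force: 0.0
t 2.35 pos [470.6 -12.1 230.9] yaw x -180.0 tilt [-0.001  0.   ] gap 0.996 F [-0.6  0.2 -0.2] g 0.0 q7 1.58
w1 803 circ [471.2 -19.1] 21.9 mean [470.4 -19.1  29.8]
```

View pics/w1.png

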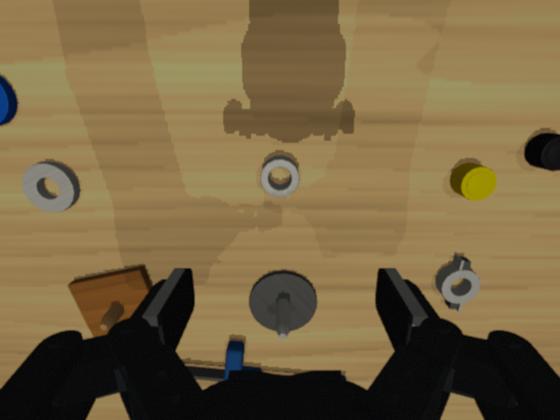

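The wrist view shows the tall collar at (280,175), the stand at (283,300), the block at (115,300), the flat collar at (50,187) and the cutter at (460,287). I'll measure them all from this one picture.

```bash
python3 - <<'E'
from h import *
print('tall');ring('w1',(470,-18),24,36,30)
print('short');ring('w1',(484,-288),11,18,45)
print('cutter hub');ring('w1',(612,212),17,24,27)
print('stand');ring('w1',(645,-15),7,13,60);ring('w1',(645,-15),40,58,25)
print('pin'); ring('top0',(645,-15),40,80,25); ring('scene0',(645,-15),40,80,25)
print('block pin');ring('w1',(651,-234),25,36,25);ring('top0',(651,-234),25,60,25);ring('scene0',(651,-234),25,60,25)
for fn in('w1','top0','scene0'):
    W,p=world(fn); m=(W[...,2]>6)&(W[...,2]<26)&(np.hypot(W[...,0]-613,W[...,1]-211)<45); q=W[m][:,:2]; c=np.array([613,211.5])
    w=q[np.hypot(*(q-c).T)>28]-c; a=np.arctan2(w[:,1],w[:,0]); print('wing deg',np.degrees(np.angle(np.exp(2j*a).mean())/2),len(w))
E
```

```text
tall
w1 803 circ [471.2 -19.1] 21.9 mean [470.4 -19.1  29.8]
short
w1 1685 circ [ 486.2 -290. ] 30.8 mean [ 485.3 -288.8   13.9]
cutter hub
w1 832 circ [612.1 211.9] 26.9 mean [612.5 210.4  20. ]
stand
w1 2751 circ [646.7 -16.3] 46.3 mean [640.9 -16.   10.2]
w1 137 circ [645.5 -16.4] 8.8 mean [639.9 -15.8  49.4]
pin
top0 42 circ [643.  -13.6] 8.8 mean [641.5 -13.6  61.5]
scene0 59 circ [646.6 -16. ] 9.1 mean [648.9 -13.5  58.9]
block pin
w1 102 circ [ 651.6 -234.4] 9.1 mean [ 647.4 -231.4   30.3]
top0 40 circ [ 649.1 -233. ] 9.8 mean [ 648.1 -231.3   40.3]
scene0 41 circ [ 651.6 -235.2] 8.8 mean [ 653.2 -232.5   39.4]
wing deg -0.8129375655049442 220
wing deg -0.38942260371317217 39
wing deg -0.8780017783798552 42
```

```bash
python3 -m inch '[[0,-6,30,0,85],[0,0,40,0,80],[0,0,40,0,75],[0,0,40,0,70],[0,0,40,0,70],[0,0,20,0,70],[0,0,12,0,70],[0,0,4,0,70],[0,0,0,0,70],[0,0,0,0,30],[0,0,0,0,30],[0,0,0,0,30],[0,0,0,0,30],[0,0,0,0,30],[0,0,0,0,30]]'
```

```text
t: 4.28
position: [471.6, -18.4, 6.4]
ee_rot: [0.0, 3.14, 0.001]
force: [-1.7, 0.3, 9.8]
finger_gap: 0.494
gripper_force: 59.5
```

```bash
python3 -m inch '[[0,0,-6,0,30],[0,0,-30,0,30],[0,0,-40,0,30],[0,0,-40,0,30],[0,0,0,0,30],[0,0,0,0,30]]'
python3 - <<'E'
from h import *
st(); grab('wrist','w2')
im=cv2.imread('pics/w2.png'); cv2.imwrite('pics/w2c.png',im[150:420,120:440])
E
```

```text
t: 5.03
position: [470.6, -18.3, 120.9]
ee_rot: [0.001, -3.141, -0.001]
force: [-0.2, 0.1, -1.8]
finger_gap: 0.495
gripper_force: 61.4
t 5.03 pos [470.6 -18.3 120.9] yaw x -179.96 tilt [-0.  0.] gap 0.495 F [-0.2  0.1 -1.8] g 61.4 q7 1.7
```

View pics/w2c.png

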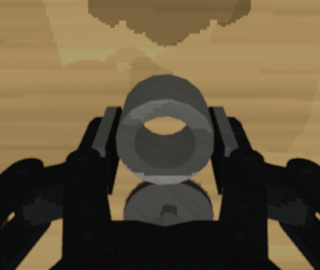

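The collar is held square and level between the pads. Next I'll measure its offset from the tool.

```bash
python3 - <<'E'
from h import *
W,p=world('w2'); m=(np.hypot(W[...,0]-470,W[...,1]+18)<24)&(W[...,2]>105)
q=W[m]; print(np.histogram(q[:,2],bins=np.arange(105,165,4)))
for z in(135,138,141,143): ring('w2',(470,-18),z,z+12,24)
E
```

```text
(array([   0,    0,   82,  414,  474,  515,  596,  652,  709, 4188,  802,
        172,  192,  447]), array([105, 109, 113, 117, 121, 125, 129, 133, 137, 141, 145, 149, 153,
       157, 161]))
w2 5956 circ [469.7 -18.1] 23.9 mean [467.7 -19.2 143.1]
w2 5583 circ [469.7 -18.1] 24.0 mean [467.9 -19.1 143.8]
w2 5162 circ [469.7 -18.1] 24.0 mean [468.1 -19.  144.5]
w2 4748 circ [469.7 -18.1] 24.0 mean [468.4 -18.8 144.9]
```

```bash
python3 - <<'E'
from h import *
W,p=world('w2'); m=(np.hypot(W[...,0]-470,W[...,1]+18.3)<27)&(W[...,2]>141)&(W[...,2]<149)&(abs(W[...,1]+18.3)<19.5)
q=W[m][:,:2]
res=[]
for y in np.arange(-30,-6,3.):
    s=q[abs(q[:,1]-y)<1]; print(y,s[:,0].min().round(1),s[:,0].max().round(1),((s[:,0].min()+s[:,0].max())/2).round(1))
print(np.median(W[m][:,2]))
E
```

```text
-30.0 450.3 489.1 469.7
-27.0 448.8 490.0 469.4
-24.0 448.2 490.7 469.5
-21.0 448.2 491.7 469.9
-18.0 447.4 491.6 469.5
-15.0 448.2 491.3 469.7
-12.0 449.5 489.8 469.6
-9.0 450.3 488.6 469.4
144.36720217569223
```

```bash
python3 -m inch '[[-30,0,0,0,30],[-40,1,0,0,30],[-40,1,0,0,30],[-40,0,0,0,30],[-26,0,0,0,30],[0,0,0,0,30],[0,0,20,0,30],[0,0,15,0,30],[0,0,0,0,30],[0,0,0,0,30]]'
python3 - <<'E'
from h import *
st(); grab('wrist','w3')
im=cv2.imread('pics/w3.png'); cv2.imwrite('pics/w3c.png',im[150:420,120:440])
W,p=world('w3')
ring('w3',(646,-16),7,14,60)
E
```

```text
t: 6.32
position: [647.0, -16.6, 86.4]
ee_rot: [-0.0, 3.142, -0.0]
force: [0.5, -0.5, -1.9]
finger_gap: 0.494
gripper_force: 61.4
t 6.33 pos [647.  -16.6  86.4] yaw x -179.99 tilt [ 0. -0.] gap 0.494 F [ 0.5 -0.5 -1.9] g 61.4 q7 1.77
w3 8350 circ [646.8 -15.8] 46.1 mean [634.6 -15.6  10.1]
```

View pics/w3c.png

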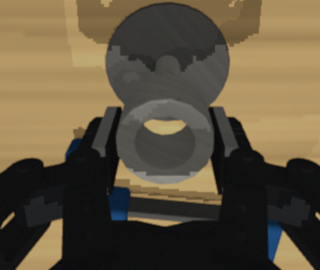

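The disc centre comes out within 1 mm of the collar centre, so I'll lower it.

```bash
python3 -m inch '[[-1,1,10,0,30],[0,0,10,0,30],[0,0,12,0,30],[0,0,12,0,30],[0,0,10,0,30],[0,0,6,0,30],[0,0,4,0,30],[0,0,0,0,30]]'
python3 -m inch '[[0,0,3,0,30],[0,0,2,0,30],[0,0,0,0,30]]'
```

```text
t: 7.38
position: [648.1, -15.6, 22.2]
ee_rot: [0.0, -3.141, -0.0]
force: [-0.1, 0.3, -2.0]
finger_gap: 0.492
gripper_force: 61.4
t: 7.75
position: [648.0, -15.5, 17.2]
ee_rot: [0.0, -3.141, -0.0]
force: [0.4, 0.9, -1.9]
finger_gap: 0.495
gripper_force: 61.4
```

```bash
python3 -m inch '[[0,0,1,0,30],[0,0,0.7,0,30],[0,0,0,0,30]]'
```

```text
t: 8.12
position: [648.3, -15.5, 16.5]
ee_rot: [-0.0, 3.141, 0.001]
force: [-2.1, -0.6, 5.6]
finger_gap: 0.496
gripper_force: 62.2
```

```bash
python3 -m inch '[[0,0,0,0,50],[0,0,0,0,60],[0,0,0,0,70],[0,0,-20,0,70],[0,0,-35,0,80],[0,0,-40,0,80],[4,20,-30,0,80],[6,40,-10,0,80],[6,40,0,0,80],[6,40,0,0,80],[6,40,0,0,80],[6,40,0,0,80],[1,7,0,0,80],[0,0,0,0,80],[0,0,0,0,80]]'
python3 - <<'E'
from h import *
st(); grab('wrist','w4'); ring('w4',(613,211),17,24,30)
ring('w4',(646,-16),36,44,30)
W,p=world('w4'); m=(W[...,2]>6)&(W[...,2]<26)&(np.hypot(W[...,0]-613,W[...,1]-211)<45); q=W[m][:,:2]; c=np.array([613,211.5])
w=q[np.hypot(*(q-c).T)>28]-c; a=np.arctan2(w[:,1],w[:,0]); print('wing deg',np.degrees(np.angle(np.exp(2j*a).mean())/2),len(w))
E
```

```text
t: 10.0
position: [613.6, 209.5, 151.2]
ee_rot: [0.003, 3.141, -0.001]
force: [0.6, -0.6, -0.3]
finger_gap: 0.936
gripper_force: 0.0
t 10.0 pos [613.6 209.5 151.2] yaw x 179.88 tilt [ 0.001 -0.001] gap 0.936 F [ 0.6 -0.6 -0.3] g 0.0 q7 1.37
w4 1791 circ [613.  211.2] 30.0 mean [612.9 211.4  19.9]
w4 1257 circ [647.6 -16.1] 22.4 mean [644.7 -11.4  39.7]
wing deg -1.3496844893074689 294
```

View pics/w4.png

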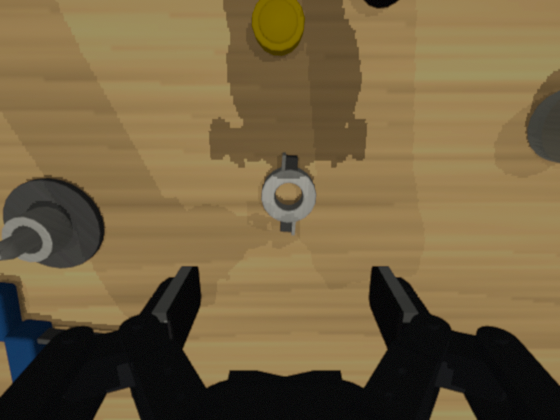

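The wrist view shows the tall collar seated around the pin at (40,235), level with its top at z 39.7. The cutter is at (288,193). I'll grip its hub along y.

```bash
python3 -m inch '[[0,2,30,0.02,75],[0.5,0,40,0,70],[0,0,40,0,70],[0,0,22,0,70],[0,0,11,0,70],[0,0,4,0,70],[0,0,0,0,70],[0,0,0,0,35],[0,0,0,0,35],[0,0,0,0,35],[0,0,0,0,35],[0,0,0,0,35]]'
python3 -m inch '[[0,0,-5,0,35],[0,0,-25,0,35],[0,0,-40,0,35],[0,0,-40,0,35],[0,0,-25,0,35],[0,0,0,0,35],[0,0,0,0,35]]'
python3 - <<'E'
from h import *
p0,M=st(); grab('wrist','w5')
im=cv2.imread('pics/w5.png'); cv2.imwrite('pics/w5c.png',im[150:420,120:440])
W,p=world('w5'); x0,y0,z0=p0
m=(abs(W[...,0]-x0)<40)&(abs(W[...,1]-y0)<22)&(W[...,2]>z0-15)&(W[...,2]<z0+40); q=W[m]
print(np.histogram(q[:,2]-z0,bins=np.arange(-15,40,4)))
t=q[(q[:,2]>z0+11)&(q[:,2]<z0+20)]
for y in range(-18,19,6):
    s=t[abs(t[:,1]-y0-y)<1]
    if len(s): print(y,(s[:,0].min()-x0).round(1),(s[:,0].max()-x0).round(1), np.median(s[:,2]-z0).round(1))
E
```

```text
t: 11.55
position: [613.3, 213.8, 5.3]
ee_rot: [0.031, 3.14, 0.002]
force: [-1.4, -1.2, 7.5]
finger_gap: 0.562
gripper_force: 60.4
t: 12.42
position: [611.7, 213.4, 137.4]
ee_rot: [-0.031, -3.14, 0.001]
force: [0.1, -0.8, -2.6]
finger_gap: 0.558
gripper_force: 62.5
t 12.43 pos [611.7 213.4 137.4] yaw x 178.88 tilt [-0.002 -0.   ] gap 0.558 F [ 0.1 -0.8 -2.6] g 62.5 q7 1.36
(array([   0,    0,   74,  414,  484,  550, 1586, 5562,    0,    0,    0,
          0,    0]), array([-15, -11,  -7,  -3,   1,   5,   9,  13,  17,  21,  25,  29,  33,
        37]))
-18 -17.3 19.4 14.6
-12 -21.2 24.0 14.4
-6 -36.2 36.8 14.1
0 -34.0 36.2 13.4
6 -33.6 25.2 14.2
12 -20.0 21.9 14.4
18 -14.5 17.0 14.6
```

View pics/w5c.png

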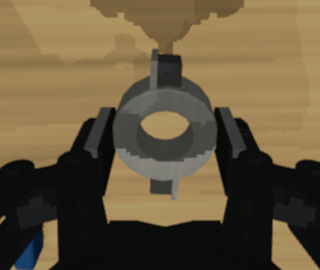

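```bash
python3 -m inch '[[-3,-20,0,0,35],[-6,-35,0,0,35],[-6,-35,0,0,35],[-6,-35,0,0,35],[-6,-35,0,0,35],[-6,-35,0,0,35],[-5.3,-33.7,0,0,35],[0,0,0,0,35],[0,0,20,0,35],[0,0,20,0,35],[0,0,10,0,35],[0,0,0,0,35],[0,0,0,0,35]]'
python3 - <<'E'
from h import *
p0,M=st(); grab('wrist','w6'); 
ring('w6',(646,-16),7,13,60); 
E
```

```text
t: 14.1
position: [646.7, -15.8, 88.9]
ee_rot: [0.031, 3.141, -0.0]
force: [0.2, 0.0, -2.6]
finger_gap: 0.56
gripper_force: 62.5
t 14.1 pos [646.7 -15.8  88.9] yaw x 178.88 tilt [ 0.001 -0.   ] gap 0.56 F [ 0.2  0.  -2.6] g 62.5 q7 1.75
w6 6587 circ [646.7 -16. ] 45.9 mean [632.9 -15.3  10.1]
```

```bash
python3 -m inch '[[1,0,8,0,35],[0,0,10,0,35],[0,0,10,0,35],[0,0,8,0,35],[0,0,3,0,35],[0,0,1.5,0,35],[0,0,0,0,35]]'
python3 -m inch '[[0,0,1.5,0,35],[0,0,1,0,35],[0,0,0,0,35]]'
```

```text
t: 15.02
position: [645.5, -16.0, 48.2]
ee_rot: [0.031, 3.141, 0.0]
force: [0.5, -0.8, -2.4]
finger_gap: 0.561
gripper_force: 62.5
t: 15.4
position: [645.3, -15.9, 45.6]
ee_rot: [-0.031, -3.141, -0.0]
force: [-0.4, 0.2, -3.0]
finger_gap: 0.557
gripper_force: 62.5
```

```bash
python3 -m inch '[[0,0,0.7,0,35],[0,0,0.5,0,35],[0,0,0,0,35]]'
```

```text
t: 15.78
position: [645.4, -15.9, 45.4]
ee_rot: [0.031, 3.141, 0.001]
force: [-3.7, 0.3, 6.2]
finger_gap: 0.563
gripper_force: 63.4
```

Contact on the tall collar. I'll release, rise and go over to the black cap.

```bash
python3 -m inch '[[0,0,0,0,55],[0,0,0,0,65],[0,0,0,0,75],[0,0,-20,-0.02,75],[0,0,-40,0,75],[0,0,-20,0,75],[12,20,-20,0,75],[27,40,0,0,75],[27,40,0,0,75],[27,40,0,0,75],[27,40,0,0,75],[27,40,0,0,75],[27,40,0,0,75],[27,40,0,0,75],[0,0,0,0,75],[0,0,0,0,75]]'
python3 - <<'E'
from h import *
st(); grab('wrist','w7'); ring('w7',(443,285),25,34,30)
E
```

```text
t: 17.77
position: [444.6, 283.7, 144.8]
ee_rot: [-0.001, 3.141, -0.0]
force: [-0.1, -0.5, -0.0]
finger_gap: 0.875
gripper_force: 0.0
t 17.77 pos [444.6 283.7 144.8] yaw x -179.97 tilt [ 0.001 -0.   ] gap 0.875 F [-0.1 -0.5 -0. ] g 0.0 q7 1.08
w7 1611 circ [443.3 284.6] 19.9 mean [442.3 284.4  28.8]
```

View pics/w7.png

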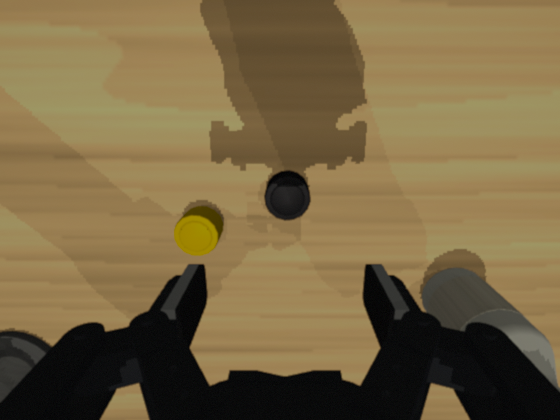

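The black cap is at (288,194). The yellow one at (197,232) and the glue at the right are both clear of the fingers, so I'll grip the cap.

```bash
python3 -m inch '[[1,1,30,0,70],[0,0,40,0,65],[0,0,40,0,60],[0,0,16,0,60],[0,0,7,0,60],[0,0,4,0,60],[0,0,0,0,60],[0,0,0,0,25],[0,0,0,0,25],[0,0,0,0,25],[0,0,0,0,25],[0,0,0,0,25]]'
python3 -m inch '[[0,0,-5,0,25],[0,0,-25,0,25],[0,0,-40,0,25],[0,0,-40,0,25],[0,0,-30,0,25],[0,0,0,0,25],[0,0,0,0,25]]'
python3 - <<'E'
from h import *
p0,M=st(); grab('wrist','w8')
im=cv2.imread('pics/w8.png'); cv2.imwrite('pics/w8c.png',im[150:420,120:440])
W,p=world('w8'); x0,y0,z0=p0
m=(abs(W[...,0]-x0)<30)&(abs(W[...,1]-y0)<17)&(W[...,2]>z0-15)&(W[...,2]<z0+40); q=W[m]
print(np.histogram(q[:,2]-z0,bins=np.arange(-15,40,4))[0])
t=q[(q[:,2]>z0+17)&(q[:,2]<z0+27)]
for y in range(-15,16,6):
    s=t[abs(t[:,1]-y0-y)<1]
    if len(s): print(y,(s[:,0].min()-x0).round(1),(s[:,0].max()-x0).round(1), np.median(s[:,2]-z0).round(1))
E
```

```text
t: 19.32
position: [443.7, 285.5, 8.6]
ee_rot: [-0.0, 3.141, 0.002]
force: [-1.7, -0.8, 7.3]
finger_gap: 0.445
gripper_force: 59.4
t: 20.2
position: [442.7, 284.9, 146.9]
ee_rot: [0.001, -3.141, 0.0]
force: [-0.4, -0.6, -0.1]
finger_gap: 0.45
gripper_force: 60.3
t 20.2 pos [442.7 284.9 146.9] yaw x -179.97 tilt [-0.001 -0.   ] gap 0.45 F [-0.4 -0.6 -0.1] g 60.3 q7 1.08
[   0    8  167  184  232  221  258  273 3794 1238    0    0    0]
-15 -15.8 14.6 19.6
-9 -18.7 17.6 20.6
-3 -20.4 20.0 20.6
3 -19.6 19.5 20.5
9 -17.6 16.5 20.4
15 -13.1 11.3 19.3
```

View pics/w8c.png

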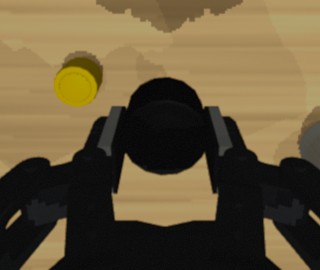

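```bash
python3 -m inch '[[-14,-21,0,0,25],[-27,-40,0,0,25],[-27,-40,0,0,25],[-27,-40,0,0,25],[-27,-40,0,0,25],[-27,-40,0,0,25],[-27,-40,0,0,25],[-18,-25,0,0,25],[-10,-15,0,0,25],[0,0,0,0,25],[0,0,25,0,25],[0,0,20,0,25],[0,0,0,0,25],[0,0,0,0,25]]'
python3 - <<'E'
from h import *
p0,M=st(); grab('wrist','w9'); 
ring('w9',(646,-16),7,13,60); ring('w9',(646,-16),55,64,24)
im=cv2.imread('pics/w9.png'); cv2.imwrite('pics/w9c.png',im[100:420,120:440])
E
```

```text
t: 22.0
position: [647.5, -15.4, 102.8]
ee_rot: [-0.001, 3.141, 0.0]
force: [-0.3, 0.3, -0.5]
finger_gap: 0.438
gripper_force: 60.3
t 22.0 pos [647.5 -15.4 102.8] yaw x -179.95 tilt [0. 0.] gap 0.438 F [-0.3  0.3 -0.5] g 60.3 q7 1.77
w9 5294 circ [646.7 -16.1] 46.0 mean [631.1 -15.   10.1]
w9 2009 circ [645.9 -16.2] 23.8 mean [635.6 -15.8  59.9]
```

View pics/w9c.png

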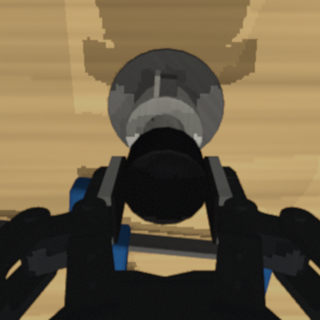

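The hub top is at z 59.9, so it is seated. The cap is centred within 1 mm, so I'll lower it.

```bash
python3 -m inch '[[0.5,-0.5,10,0,25],[0,0,8,0,25],[0,0,7,0,25],[0,0,4,0,25],[0,0,2,0,25],[0,0,0,0,25]]'
python3 -m inch '[[0,0,1.5,0,25],[0,0,1,0,25],[0,0,0,0,25]]'
```

```text
t: 22.8
position: [646.9, -16.4, 71.3]
ee_rot: [0.0, -3.142, -0.0]
force: [0.3, 0.0, -0.9]
finger_gap: 0.448
gripper_force: 60.3
t: 23.18
position: [646.8, -16.3, 68.9]
ee_rot: [-0.0, 3.142, 0.0]
force: [0.2, -0.5, -0.4]
finger_gap: 0.442
gripper_force: 60.3
```

```bash
python3 -m inch '[[0,0,0.7,0,25],[0,0,0.5,0,25],[0,0,0,0,25]]'
```

```text
t: 23.55
position: [647.0, -16.4, 68.6]
ee_rot: [-0.0, 3.141, 0.001]
force: [-3.3, 0.2, 6.9]
finger_gap: 0.45
gripper_force: 61.1
```

Contact on the cutter. I'll release and go to the flat collar.

```bash
python3 -m inch '[[0,0,0,0,45],[0,0,0,0,55],[0,0,0,0,65],[0,0,-20,0,75],[0,0,-40,0,85],[0,0,-20,0,85],[12,-20,0,0,85],[23,-39,0,0,85],[23,-39,0,0,85],[23,-39,0,0,85],[23,-39,0,0,85],[23,-39,0,0,85],[21,-35,0,0,85],[14,-23,0,0,85],[0,0,0,0,85],[0,0,0,0,85]]'
python3 - <<'E'
from h import *
st(); grab('wrist','w10'); ring('w10',(485,-289),11,18,45); ring('w10',(646,-16),86,95,30); ring('w10',(651,-234),12,18,80)
E
```

```text
t: 25.55
position: [484.2, -289.0, 146.9]
ee_rot: [-0.0, -3.141, -0.002]
force: [1.0, -0.4, 0.3]
finger_gap: 0.998
gripper_force: 0.0
t 25.55 pos [ 484.2 -289.   146.9] yaw x 179.99 tilt [-0.001  0.001] gap 0.998 F [ 1.  -0.4  0.3] g 0.0 q7 2.26
w10 2648 circ [ 486.3 -290.2] 29.8 mean [ 485.  -290.3   14.1]
few 0
w10 5934 circ [ 647.6 -237.3] 66.0 mean [ 641.3 -235.3   15.2]
```

View pics/w10.png

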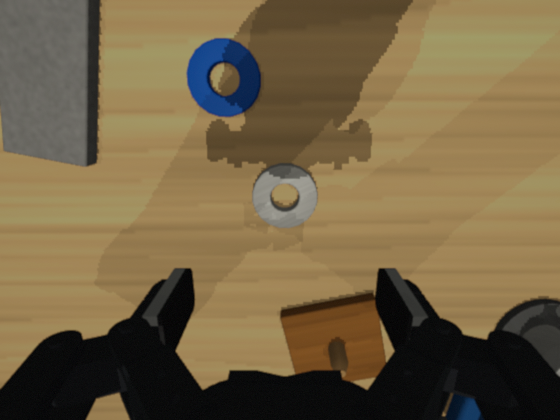

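The flat collar is at (285,196), with the blue one well clear at (224,77).

```bash
python3 -m inch '[[-1.2,-1.2,30,0,82],[0,0,40,0,80],[0,0,40,0,80],[0,0,22,0,80],[0,0,10,0,80],[0,0,5,0,80],[0,0,0,0,80],[0,0,0,0,45],[0,0,0,0,45],[0,0,0,0,45],[0,0,0,0,45],[0,0,0,0,45]]'
python3 -m inch '[[0,0,-5,0,45],[0,0,-25,0,45],[0,0,-40,0,45],[0,0,-40,0,45],[0,0,-10,0,45],[0,0,0,0,45],[0,0,0,0,45]]'
python3 - <<'E'
from h import *
p0,M=st(); grab('wrist','w11')
im=cv2.imread('pics/w11.png'); cv2.imwrite('pics/w11c.png',im[150:420,120:440])
W,p=world('w11'); x0,y0,z0=p0
m=(abs(W[...,0]-x0)<40)&(abs(W[...,1]-y0)<27)&(W[...,2]>z0-15)&(W[...,2]<z0+40); q=W[m]
print(np.histogram(q[:,2]-z0,bins=np.arange(-15,40,4))[0])
t=q[(q[:,2]>z0+7)&(q[:,2]<z0+20)]
for y in range(-24,25,6):
    s=t[abs(t[:,1]-y0-y)<1]
    if len(s): print(y,(s[:,0].min()-x0).round(1),(s[:,0].max()-x0).round(1), np.median(s[:,2]-z0).round(1))
E
```

```text
t: 27.1
position: [486.7, -290.8, 2.4]
ee_rot: [-0.001, 3.14, -0.0]
force: [-1.9, 2.6, 11.8]
finger_gap: 0.667
gripper_force: 61.1
t: 27.98
position: [485.3, -290.0, 119.3]
ee_rot: [0.001, -3.139, -0.002]
force: [0.8, -0.4, -2.6]
finger_gap: 0.661
gripper_force: 64.6
t 27.98 pos [ 485.3 -290.   119.3] yaw x -179.97 tilt [-0.002  0.001] gap 0.661 F [ 0.8 -0.4 -2.6] g 64.6 q7 2.29
[   0    0    0  223  524  575 8702  110   74   76   95   90   99]
-24 -20.6 18.9 11.5
-18 -25.8 23.8 11.6
-12 -28.3 26.4 11.4
-6 -30.1 29.6 11.3
0 -30.3 28.2 11.4
6 -29.6 27.9 11.4
12 -27.6 25.7 11.5
18 -23.8 22.0 11.5
24 -17.2 15.5 11.5
```

View pics/w11c.png

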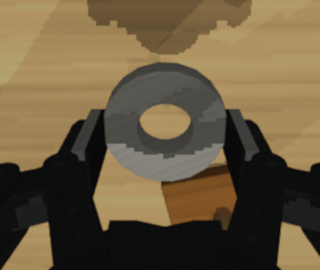

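```bash
python3 -m inch '[[-16,5,0,0,45],[-32,11,0,0,45],[-32,11,0,0,45],[-32,11,0,0,45],[-30,10,0,0,45],[-24,7,0,0,45],[0,0,0,0,45],[0,0,20,0,45],[0,0,20,0,45],[0,0,0,0,45],[0,0,0,0,45]]'
python3 - <<'E'
from h import *
p0,M=st(); grab('wrist','w12')
im=cv2.imread('pics/w12.png'); cv2.imwrite('pics/w12c.png',im[100:420,120:440])
W,p=world('w12'); m=(W[...,2]>11)&(W[...,2]<18)&(np.hypot(W[...,0]-651,W[...,1]+234)<85); q=W[m][:,:2].astype(np.float32)
print(cv2.minAreaRect(q)); ring('w12',(651,-234),25,55,20)
W,p=world('w10'); ring('w10',(651,-234),25,36,20)
E
```

```text
t: 29.4
position: [651.8, -236.0, 80.6]
ee_rot: [-0.001, -3.141, 0.0]
force: [0.4, -0.4, -2.0]
finger_gap: 0.662
gripper_force: 64.6
t 29.4 pos [ 651.8 -236.    80.6] yaw x 179.98 tilt [-0. -0.] gap 0.662 F [ 0.4 -0.4 -2. ] g 64.6 q7 2.12
((652.4721069335938, -235.74581909179688), (100.34190368652344, 100.45128631591797), 12.708755493164062)
few 0
w10 141 circ [ 651.2 -236.1] 8.9 mean [ 646.  -237.4   30.5]
```

View pics/w12c.png

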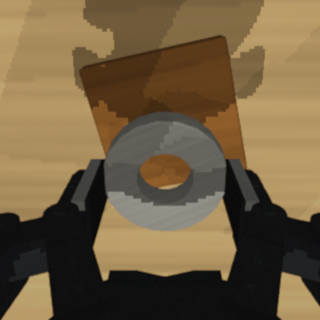

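The block's square centre is (652.5,-235.7), within 1.5 mm of the collar centre. I'll lower it.

```bash
python3 -m inch '[[-1,0.3,10,0,45],[0,0,12,0,45],[0,0,12,0,45],[0,0,12,0,45],[0,0,8,0,45],[0,0,4,0,45],[0,0,0,0,45]]'
python3 -m inch '[[0,0,2.5,0,45],[0,0,1.5,0,45],[0,0,0,0,45]]'
```

```text
t: 30.32
position: [653.0, -235.3, 22.5]
ee_rot: [0.0, -3.141, -0.0]
force: [-0.5, 0.3, -1.4]
finger_gap: 0.658
gripper_force: 64.6
t: 30.7
position: [653.1, -235.3, 18.7]
ee_rot: [-0.0, 3.142, 0.0]
force: [-0.8, 0.1, -3.5]
finger_gap: 0.662
gripper_force: 64.6
```

```bash
python3 -m inch '[[0,0,1,0,45],[0,0,0.8,0,45],[0,0,0,0,45]]'
```

```text
t: 31.08
position: [653.2, -235.4, 17.6]
ee_rot: [-0.0, 3.141, 0.0]
force: [-1.9, 1.8, 5.0]
finger_gap: 0.662
gripper_force: 65.3
```

Contact on the block. I'll release, rise clear and check everything.

```bash
python3 -m inch '[[0,0,0,0,65],[0,0,0,0,75],[0,0,0,0,82],[0,0,-15,0,82],[0,0,-35,0,82],[0,0,-40,0,82],[15,0,-40,0,82],[30,15,-30,0,82],[40,30,0,0,82],[40,30,0,0,82],[25,15,0,0,82],[0,0,0,0,82],[0,0,0,0,82]]'
python3 - <<'E'
from h import *
st(); grab('wrist','w13'); grab('scene','s13'); grab('top','t13')
for f in('w13','s13','t13'):
    print('short');ring(f,(651,-235),26,32,36)
    print('cap');ring(f,(646,-16),84,95,26); print('hub');ring(f,(646,-16),57,63,40)
im=cv2.imread('pics/s13.png'); cv2.imwrite('pics/s13c.png',cv2.resize(im[120:320,160:400],None,fx=3,fy=3,interpolation=cv2.INTER_CUBIC))
E
```

```text
t: 32.7
position: [504.1, -145.7, 177.9]
ee_rot: [-0.0, 3.139, -0.0]
force: [-0.5, -0.3, 0.1]
finger_gap: 0.96
gripper_force: 0.0
t 32.7 pos [ 504.1 -145.7  177.9] yaw x -179.99 tilt [ 0.002 -0.   ] gap 0.96 F [-0.5 -0.3  0.1] g 0.0 q7 1.96
short
w13 1104 circ [ 652.5 -236.6] 30.5 mean [ 652.4 -227.3   29.1]
cap
few 0
hub
few 0
short
s13 205 circ [ 650.9 -235.8] 31.3 mean [ 652.4 -235.2   29. ]
cap
s13 166 circ [646.1 -16.8] 20.9 mean [647.2 -17.   88.7]
hub
s13 94 circ [646.6 -16.4] 35.6 mean [654.4 -10.5  59.6]
short
few 0
cap
t13 163 circ [644. -16.] 20.0 mean [643.6 -15.3  88.6]
hub
t13 66 circ [643.4 -14.9] 36.6 mean [636.2 -12.5  59.3]
```

View pics/s13c.png

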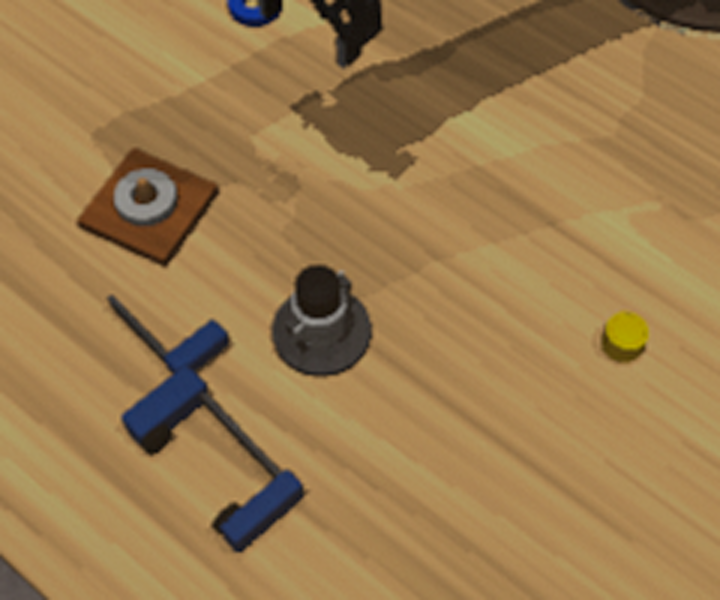

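The picture shows the flat collar on the block at (145,195) and the collar, cutter and cap stacked on the stand at (320,300). The tops measure about 29, 60 and 89 mm, as they should, and the robot is clear.

```bash
python3 -c "
from workcell import r
print(r.finish_job())"
```

```text
the job is handed in; nothing more can be done
None
```

The job is handed in: the tall collar, cutter head and black cap are stacked on the stand's pin and the flat collar is on the wooden block's pin, with measured heights and centres within tolerance, about 33 s used and no verdict returned.

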